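# Hang the paint tin on the bench stand's keeper hook by its bail

### The job

Get the paint tin off the bench: swing its folded wire bail upright while the tin stays standing where it is, carry the tin upright by the bail to the stand, and press the waist of the bail's grip down past the spring keeper into the hook, so that the keeper snaps shut above it and the tin hangs free. The hook's arm may be clamped a little higher or lower, so feel your way in and press gently, with well under 3 kg on the stand. Do not let the tin tip over, and do not push the other things about.

Things in the scene. Friction and masses are not known exactly. Their poses are not given: they have to be found in the camera images.
- tin: Closed round steel paint tin, 96 mm across, 80 mm high, 0.5 to 0.7 kg with its bail. Origin: centre of its underside; z is up the tin. The bail's pivots lie on the tin's y axis 70 mm above the underside; folded down, the bail sticks out to the tin's -x side.
- bail (a joint): Angle of the bail (4 mm wire loop, 109 mm wide) about the tin's y axis, rad: 0 = level, out to the tin's -x side; 1.57 = upright above the tin; 3.14 = level on the +x side. Folded down it starts at -0.05 to 0.3. Pivot friction is about 0.04 N m, so it stays where it is left.
- bail_mid (a point): Middle of the bail's grip, 105 mm from the pivot axis. The grip is a black barrel along the tin's y, 80 mm long, 13 mm thick, turning on the wire; its middle is a waist 16 mm long, 8 mm thick, the place for the hook. Each half (8 to 40 mm from the middle) takes a pair of finger pads. Folded down, the grip's axis is about 55 mm off the tin's side.
- stand: Bench stand fixed to the table: steel foot 110 x 130 mm, 12 mm thick, post 16 mm thick, 258 mm high, grey arm 8 mm wide clamped on the post. Origin: on the table under the post's axis; z up. The arm reaches 130 mm out along the stand's -x; its end is the hook. The hook goes in through the upright bail's loop, between grip and lid, as the tin comes along the stand's +x; then the bail is lowered.
- hook_foot (a point): Point on the table plumb below the hook's pocket, 110 mm from the post's axis; axes as the stand's. The pocket, open upward, runs from a nose (inner face x = -0.008, flared top) to a riser (x = 0.015). Its floor is 203 to 223 mm above the table as the clamp is set: not reported, to be felt or seen. Hook: 38 mm up from the floor, 7 mm down. Seated waist: axis 4 mm over the floor, x about -0.002.
- keeper (a joint): Steel spring flap of the hook, 24 mm long, hinged on the riser 34 mm above the pocket floor, slanting down to the nose, rad: 0 = shut against the nose; it swings down and back to 0.75 at most when the waist is pressed in from above (about 12 N in all, the tin's weight included) and springs shut once the waist is within about 5 mm of its seat.
- sand_block: Black sanding block, 60 x 78 x 23 mm; bystander. Origin: centre of its underside.
- wood_block: Small wooden block, 48 x 65 x 42 mm; bystander. Origin: centre of its underside.
- marker: Black felt marker, 25 x 128 x 15 mm; bystander. Origin: centre of its underside.

How it is judged (in metres and radians):
On the way, in this order (a step that is already met when the one before it is completed fails the run):
1. the bail is upright (within 0.3 rad) while the tin still stands flat on the table, within 60 mm of where it started (value of joint bail between 1.27 and 1.87 rad and height (world z) of tin below 0.004 m and angle between tin's own z axis and vertical below 0.06 rad and distance of tin from where it was at the start of the episode below 0.06 m), for 0.2 s.
2. the bail's grip presses the keeper open (value of joint keeper above 0.2 rad and contact force between tin and stand above 1 N), for 0.05 s.
3. the grip's waist is in the pocket with the keeper shut above it and the tin off the table (x of bail_mid in the frame of stand between -0.121 and -0.099 m and y of bail_mid in the frame of stand between -0.008 and 0.008 m and value of joint keeper below 0.12 rad and height (world z) of tin above 0.006 m), for 0.2 s.
At the end, for the whole second after the job is handed in: The tin hangs from the hook: middle of the grip within 11 mm (along the arm) and 8 mm (across) of the pocket's centre in plan, keeper shut (under 0.12 rad), tin clear of the table by more than 6 mm, its weight on the stand, upright within 0.25 rad and slower than 60 mm/s (all of step 3 and contact force between tin and stand above 2 N and angle between tin's own z axis and vertical below 0.25 rad and linear speed of tin below 0.06 m/s); the robot touches nothing.
It fails at once if the tin tips more than 0.5 rad (angle between tin's own z axis and vertical above 0.5 rad).
It fails at once if the stand is pressed by the tin or the robot with more than 30 N (contact force between any of tin, the arm and stand above 30 N).
It fails at once if a bystander is pushed more than 30 mm (distance of any of sand_block, wood_block, marker from where it was at the start of the episode above 0.03 m).
It also fails if it takes over 70 s, if anything falls off the work surface, if the arm or the gripper's body presses on something with over 40 N, if the wrist force passes 120 N, or if a joint passes its speed limit or range.

### The arm

A 7-joint arm with a two-finger parallel gripper is mounted at the origin on a cart in front of the work surface, level with it; the furniture and walls round the work are solid. World frame = base frame: x ahead of the robot, y to its left, z up, the work surface at z = 0. Lengths are in mm, angles in rad, forces in N, time in s.
With the tool pointing down it reaches from about 400 to 875 mm from the base axis. Payload 19.3 kg.
Tool frame: the origin (TCP) lies at the very end of the fingers, on their centre line; the grasp point (between the pads) lies 19 mm behind it (grip_point_offset is the z of the grasp point in the tool frame, in mm); z points along the fingers, y is the line along which they close (so a half turn about z gives the same grasp; the last joint's range is limited). The gripper opens to 85 mm and grips with 20 to 120 N. Pads are 22 mm wide; open, the fingers measure 114 mm over their backs; the gripper's body (76 mm by 85 mm) begins 54 mm behind the grasp point. The pads swing forward as they close: fully open they stand 13 mm farther back than shut.
Start: joints at [1.103, 0.521, -0.036, 1.599, 0.021, 1.021, -0.113], TCP at [242.091, -576.2, 231.291] pointing down, gripper open.
Joint ranges: [-2.91, 2.91], [-0.3, 2.13], [-1.5, 1.42], [0.17, 2.43], [-1.26, 4.41], [0.16, 1.93], [-2.52, 2.52]. Speed limits (rad/s): [1.89, 1.89, 2.39, 2.39, 3.01, 3.01, 3.01].

### API

Orientations are given as a 3x3 rotation matrix whose columns are the frame's x, y, z axes.
In Python, from workcell import movep, movel, goto_joints, open_gripper, clamp, wait, inverse_kinematics, read_state, camera, PlanningError, finish_job, grip_point_offset gives the robot as it stands. Calls block until the motion is done:
- movep(position, orientation): joint-space move of the TCP to a pose.
- movel(position, frame=None, max_speed=150, guard=None): straight line of the TCP; frame=None keeps the orientation; max_speed is the mean speed in mm/s. With guard (N) it stops when the force on the tool has changed by that much, and returns True; else False.
- goto_joints(angles): joint-space move.
- open_gripper() and clamp(): open the fingers fully, or close them until they stop; the grip force is fixed at half the most.
- wait(seconds).
- inverse_kinematics(position, orientation): joint angles nearest the present ones, or None.
- read_state(): the state.
- camera(name): name is "scene" or "top" or "wrist"; returns a dict with "image" (420x560x3 uint8, blue, green, red), "range_z" (420x560 float32, mm along the optical axis (not along the pixel's ray), 0 where there is no reading), "fx", "fy", "cx", "cy" (pixels), "cam_to_world" (4x4, takes a point from camera to world coordinates). Camera axes: x right, y up, looking along -z (the intrinsics and any distortion apply to the point x, -y, -z); pixel columns grow to the right and rows downward; lengths in mm; the calibration is good to about 2 mm. The wrist camera is an equidistant fisheye: a pixel r from the principal point sees the ray r / f radians off the axis. A picture is of the moment at which its call begins.
A pose or a line that the arm cannot do raises PlanningError and nothing moves.
- finish_job(): hands the job in; it is judged then, once.
The state is a dict: "time": time; "qpos": joint angles; "qvel": joint speeds; "joint_efforts": joint torques, N m; "eef_pos": TCP position; "tool_rot": TCP orientation; "ft_force": force on the tool from outside, world axes, zero at the start; "torque": the same for the moment, N m; "finger_gap": finger opening in mm; "gripper_force": force on a finger pad.
Only numpy, scipy, OpenCV 4.12 (cv2) and the standard library are available. Lean on these libraries where they do the work, as an engineer would, in place of code of your own. Each camera call takes 0.05 s, during which the arm holds its last target. There are 200 camera calls.

## Working session

There is one attempt and no reset: what is moved stays moved. The work goes in short steps, each a Python script; the robot and the scene stay as the last script left them, time stands still between calls to the robot, and variables do not carry over. Pictures are saved under pics/ and viewed, at most 10 in all, crops included, and the job is handed in when it is done.

```bash
ls; mkdir -p pics
cat > h.py <<'E'
import numpy as np, cv2
from workcell import *
def snap(n,f):
    c=camera(n); cv2.imwrite('pics/%s.png'%f,c['image']); np.savez('pics/%s.npz'%f,**{k:v for k,v in c.items()}); return c
def px(c,u,v,z=None,wz=None):
    # pinhole: depth z or world-height wz plane
    M=np.array(c['cam_to_world']); d=np.array([(u-c['cx'])/c['fx'],-(v-c['cy'])/c['fy'],-1.])
    if wz is not None:
        dw=M[:3,:3]@d; z=(wz-M[2,3])/dw[2]
    elif z is None: z=c['range_z'][int(round(v)),int(round(u))]
    return M[:3,:3]@(d*z)+M[:3,3]
E
python3 - <<'E'
from h import *
for n in ('scene','top'):
    c=snap(n,n+'0'); print(n,c['fx'],c['fy'],c['cx'],c['cy'],np.round(c['cam_to_world'],3).tolist(),[k for k in c])
print(read_state(),grip_point_offset)
E
```

```text
pics
scene 537.255319736713 537.255319736713 280.0206307067591 210.12408245981428 [[-0.775, 0.295, -0.559, -250.026], [-0.632, -0.375, 0.678, 1033.731], [-0.01, 0.879, 0.477, 860.299], [0.0, 0.0, 0.0, 1.0]] ['image', 'range_z', 'fx', 'fy', 'cx', 'cy', 'cam_to_world']
top 443.4921298658568 443.4921298658568 281.3908736808328 200.51689350773037 [[0.007, 0.988, -0.153, 388.214], [-1.0, 0.003, -0.027, 32.676], [-0.026, 0.153, 0.988, 1112.029], [0.0, 0.0, 0.0, 1.0]] ['image', 'range_z', 'fx', 'fy', 'cx', 'cy', 'cam_to_world']
{'time': 0.1, 'qpos': array([ 1.10278342,  0.52197853, -0.0363245 ,  1.59991172,  0.02119235,
        1.02110261, -0.11278345]), 'qvel': array([-1.14657768e-03, -1.94726479e-03,  3.73147450e-04, -1.61306984e-03,
       -1.87117505e-03, -3.36959890e-04, -9.02487243e-05]), 'joint_efforts': array([ 2.40149755e-03, -9.28486633e+01,  1.98350631e+00, -3.70534444e+01,
        1.81380718e-02,  5.44918832e-03, -4.73172895e-05]), 'eef_pos': array([ 241.98645589, -575.94273621,  230.78235265]), 'tool_rot': array([[ 9.21911122e-01,  3.87401186e-01, -4.52532055e-04],
       [ 3.87401445e-01, -9.21910676e-01,  9.09167100e-04],
       [-6.49817198e-05, -1.01348283e-03, -9.99999484e-01]]), 'ft_force': array([ 0.52026902, -0.44248313, -0.68284707]), 'torque': array([-0.02239758,  0.02949213, -0.00402323]), 'gripper_force': 0.0, 'finger_gap': 85.00726819167072} -18.700000000000003
```

View pics/scene0.png

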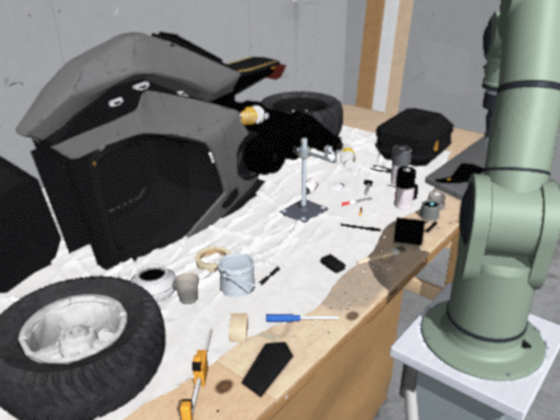

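View pics/top0.png

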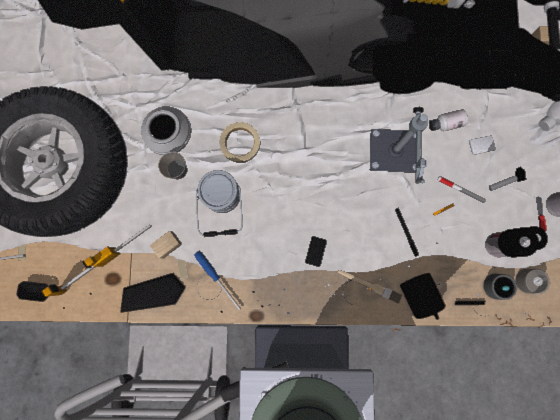

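Run:
```python
from h import *
t=cv2.imread('pics/top0.png')
a=t[160:245,180:260]; b=t[95:190,360:440]
a=cv2.resize(a,(400,int(85*5)),interpolation=cv2.INTER_CUBIC);b=cv2.resize(b,(400,475),interpolation=cv2.INTER_CUBIC)
o=np.zeros((475,800,3),np.uint8);o[:425,:400]=a;o[:,400:]=b
cv2.imwrite('pics/crop1.png',o)
c=dict(np.load('pics/top0.npz'))
M=c['cam_to_world']
v,u=np.mgrid[0:420,0:560]
z=c['range_z'];d=np.stack([(u-c['cx'])/c['fx'],-(v-c['cy'])/c['fy'],-np.ones_like(u)],-1)*z[...,None]
P=d@M[:3,:3].T+M[:3,3]
np.save('pics/P.npy',P)
# lid
def reg(u0,u1,v0,v1,lo,hi):
    s=P[v0:v1,u0:u1].reshape(-1,3); ok=(z[v0:v1,u0:u1].ravel()>0)&(s[:,2]>lo)&(s[:,2]<hi); return s[ok]
L=reg(180,260,160,245,70,95); print('lid',len(L),L.mean(0),L.min(0),L.max(0))
h=reg(180,260,222,240,25,110); print('bailgrip',len(h),h.mean(0),h.min(0),h.max(0))
h=reg(360,445,95,190,190,300); print('arm',len(h))
for lo in range(190,300,10):
    s=h[(h[:,2]>=lo)&(h[:,2]<lo+10)]
    if len(s): print(lo,len(s),s.mean(0).round(),s.min(0).round(),s.max(0).round())
f=reg(360,445,95,190,5,20); print('foot',len(f),f.mean(0),f.min(0),f.max(0))
np.set_printoptions(suppress=True)
print(cv2.minAreaRect(f[:,:2].astype(np.float32)))
```

```text
lid 1595 [558.58602301 211.93902756  77.13419018] [461.54363277 152.45416443  70.02627103] [622.0223207  265.63645205  86.51390541]
bailgrip 225 [473.93220892 204.53577155  81.17167931] [461.54363277 152.45416443  73.04932199] [497.17493627 259.29669386  86.51390541]
arm 722
200 24 [ 681. -216.  206.] [ 591. -237.  201.] [ 718. -210.  210.]
210 132 [ 646. -221.  216.] [ 564. -239.  211.] [ 726. -210.  220.]
220 317 [ 664. -224.  225.] [ 564. -242.  220.] [ 726. -210.  230.]
230 57 [ 642. -221.  234.] [ 564. -237.  230.] [ 703. -210.  240.]
240 60 [ 610. -220.  245.] [ 558. -230.  240.] [ 692. -216.  250.]
250 131 [ 631. -223.  255.] [ 559. -234.  250.] [ 697. -215.  259.]
260 1 [ 689. -218.  261.] [ 689. -218.  261.] [ 689. -218.  261.]
foot 3014 [ 701.23564821 -218.35779264    9.48989713] [ 589.35854437 -356.97949042    5.00022033] [ 839.09641965 -135.83849019   19.99848031]
((713.7242431640625, -245.97958374023438), (218.04896545410156, 250.9129180908203), 89.00946807861328)
```

View pics/crop1.png

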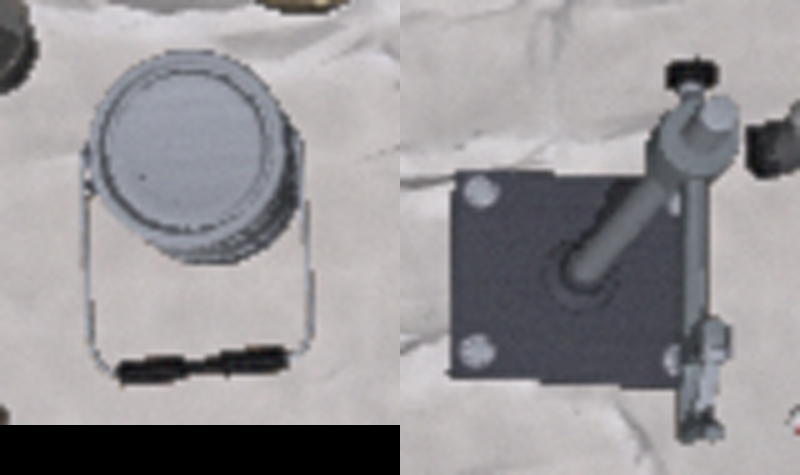

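Run:
```python
from h import *
np.set_printoptions(suppress=True,precision=1)
c=dict(np.load('pics/top0.npz'));P=np.load('pics/P.npy')
q=lambda x,y,wz,r=False: px(c,((x-400)/5+360 if r else x/5+180)-.4,(y/5+(95 if r else 160))-.4,wz=wz)
print('lid c',q(188,148,80))
for x,y in((118,371),(203,365),(288,359)): print('grip',q(x,y,82))
print('pivots?',q(88,170,70),q(303,160,70))
print('post base',q(578,282,12,1),'top',q(718,112,258,1))
for x,y in((455,172),(450,378),(685,388)): print('foot',q(x,y,12,1))
for x,y,z in((690,190,245),(693,300,245),(698,435,240),(714,325,245)): print('arm',q(x,y,z,1))
# profile along arm
for v in range(120,188,3):
    row=P[v,412:430]; m=row[:,2]>150
    if m.any(): print(v,np.flatnonzero(m)[[0,-1]]+412,row[m].mean(0),row[m][:,2].min(),row[m][:,2].max())
G=P[225:240,200:242].reshape(-1,3);im=c['image'][225:240,200:242].reshape(-1,3).max(1)
k=G[(im<60)];print('grip z',np.percentile(k[:,2],[5,25,50,75,95]))
for n,(u,v) in dict(sand=(315,250),wood=(165,244)).items():print(n,P[v,u])
```

```text
lid c [574.8 213.2  80. ]
grip [468.6 242.6  82. ]
grip [471.6 202.8  82. ]
grip [474.6 163.1  82. ]
pivots? [565.8 262.8  70. ] [570.9 159.5  70. ]
post base [ 686.7 -225.6   12. ] top [ 689.7 -225.4  258. ]
foot [ 744.7 -164.8   12. ]
foot [ 636.8 -159.8   12. ]
foot [ 631.8 -277.3   12. ]
arm [ 661.6 -216.9  245. ]
arm [ 616.1 -216.2  245. ]
arm [ 562.2 -217.5  240. ]
arm [ 605.9 -224.1  245. ]
120 [412 427] [ 688.8 -222.3  242.5] 225.251502406334 257.74673321500825
123 [412 427] [ 685.6 -224.8  233.3] 227.35828370173817 244.94119287580088
126 [412 426] [ 681.2 -225.3  227.4] 222.63225345101102 230.36637341873018
129 [412 424] [ 675.8 -223.8  224.5] 212.76209362376312 230.44024332011338
132 [412 420] [ 672.4 -222.2  214.8] 203.80585622105752 226.2329031096557
135 [412 420] [ 666.9 -224.8  211.9] 164.94839491975722 223.86584912654837
138 [416 420] [ 657.3 -223.8  222.1] 217.7414057203698 224.90434924790122
141 [414 420] [ 607.2 -180.9  370.2] 215.6308192470583 1112.0285537856917
144 [416 420] [ 644.3 -223.1  222.9] 219.1817747628255 225.21498756413337
147 [416 420] [ 638.3 -223.1  
[... 323 characters left out ...]
 255.94257622309044
162 [416 426] [ 600.7 -220.7  246.2] 217.59529773086842 257.1590721898293
165 [416 426] [ 575.8 -197.3  325. ] 217.6388267133923 1112.0285537856917
168 [416 423] [ 591.  -220.4  235.4] 217.17741131766286 250.30177202654772
171 [415 423] [ 586.  -220.7  230. ] 209.47531918636014 248.00057152786383
174 [415 422] [ 580.4 -220.2  227.6] 211.99554565858068 243.61227931461258
177 [415 422] [ 574.2 -220.   227.3] 212.20261699680623 239.9090968329234
180 [415 424] [ 565.3 -217.9  240.8] 214.45459675044071 255.24212730556837
183 [416 422] [ 527.8 -169.6  400.8] 212.12595581004325 1112.0285537856917
grip z [80.1 82.  83.2 84.3 85.9]
sand [435.3 -21.   18.7]
wood [446.6 343.1  41.1]
```

```bash
cat >> h.py <<'E'
def R(yaw):  # tool down, finger closing axis along (cos yaw, sin yaw)
    c,s=np.cos(yaw),np.sin(yaw); return np.array([[-s,c,0],[c,s,0],[0,0,-1.]])
def fpx(c,u,v,wz):
    M=np.array(c['cam_to_world']);a,b=u-c['cx'],v-c['cy'];r=np.hypot(a,b);t=r/c['fx']
    d=np.array([np.sin(t)*a/r,-np.sin(t)*b/r,-np.cos(t)]);dw=M[:3,:3]@d
    return M[:3,3]+dw*(wz-M[2,3])/dw[2]
def st():
    s=read_state();print('t%.1f'%s['time'],s['eef_pos'].round(1),'F',s['ft_force'].round(1),'T',s['torque'].round(2),'gap %.1f gf %.1f'%(s['finger_gap'],s['gripper_force']),'q7 %.2f'%s['qpos'][6]);return s
E
python3 - <<'E'
from h import *
p=read_state()['eef_pos']
movel([p[0],p[1],420],max_speed=250)
movep([468,227,420],R(0.075)); st()
movel([468,227,200],max_speed=200); st()
c=snap('wrist','w0');print(c['fx'],c['cx'],c['cy'],np.round(c['cam_to_world'],2).tolist())
E
```

```text
t3.9 [468.4 226.4 419.9] F [ 0.4  0.1 -0.9] T [-0.03 -0.05 -0.05] gap 85.5 gf 0.0 q7 -0.81
t5.2 [468.3 227.3 200.9] F [0.2 0.6 0. ] T [-0.03  0.01 -0.  ] gap 85.5 gf 0.0 q7 -1.02
325.19226210127806 282.0582887254988 215.61471423153915 [[1.0, -0.07, -0.03, 462.11], [0.08, 0.94, 0.32, 309.44], [0.0, -0.32, 0.95, 343.18], [0.0, 0.0, 0.0, 1.0]]
```

View pics/w0.png

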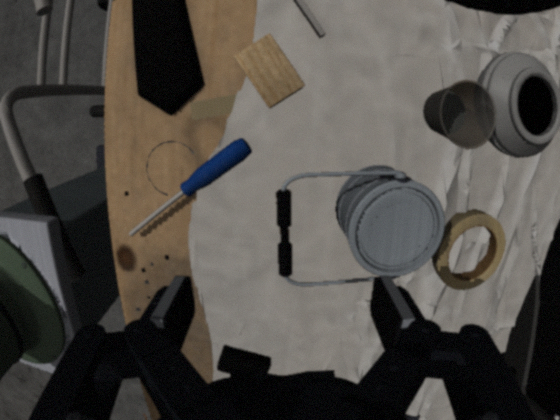

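Run:
```python
from h import *
np.set_printoptions(suppress=True,precision=1)
c=dict(np.load('pics/w0.npz'))
for u,v,z in((284,191,77),(285,235,77),(286,276,77),(398,228,80)):
    print(fpx(c,u,v,z), c['range_z'][v,u])
    M=c['cam_to_world'];a,b=u-c['cx'],v-c['cy'];r=np.hypot(a,b);t=r/c['fx'];d=np.array([np.tan(t)*a/r,-np.tan(t)*b/r,-1])*c['range_z'][v,u]
    print('   depth',M[:3,:3]@d+M[:3,3])
```

```text
[469.5 242.1  77. ] 267.03583
   depth [469.4 243.7  83.7]
[473.5 202.3  77. ] 281.353
   depth [473.3 204.2  81.9]
[477.8 161.1  77. ] 291.59918
   depth [477.3 165.2  84.3]
[575.1 217.2  80. ] 284.57068
   depth [576.2 216.3  77.4]
```

Run:
```python
from h import *
r=R(0.09)
movel([468,228,110],frame=r,max_speed=100)
print(movel([468,228,63],max_speed=40,guard=6)); st()
snap('wrist','w1')
clamp(); st()
```

```text
False
t7.6 [468.1 228.   63.2] F [-0.  -0.   0.5] T [ 0.    0.03 -0.06] gap 85.4 gf 0.0 q7 -1.19
t8.3 [468.3 228.1  63.1] F [2.8 0.6 0.2] T [ 0.13 -0.56  0.14] gap 11.1 gf 58.4 q7 -1.19
```

View pics/w1.png

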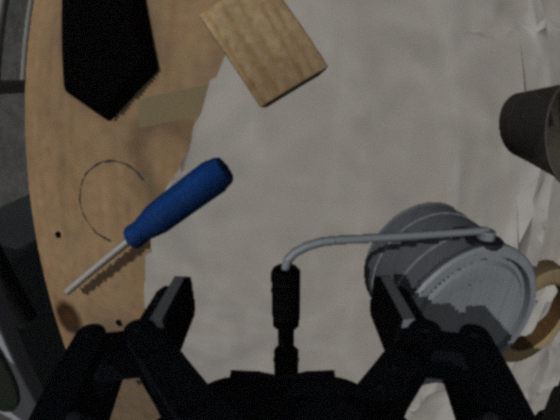

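Run:
```python
from h import *
p0=read_state()['eef_pos'];b0=0.071;d=np.array([np.cos(.09),np.sin(.09),0])
for b in np.linspace(b0,1.4,15)[1:]:
    p=p0+105*((np.cos(b0)-np.cos(b))*d+(np.sin(b)-np.sin(b0))*np.array([0,0,1]))
    g=movel(p,max_speed=60,guard=12); print(round(b,2),g,end=' '); st()
    if g: break
snap('wrist','w2'); snap('top','t2'); snap('scene','s2')
```

```text
0.17 False t8.7 [469.4 228.4  73.4] F [-0.8  2.2  0.8] T [0.36 0.23 0.08] gap 10.8 gf 58.7 q7 -1.18
0.26 False t9.0 [471.6 228.5  83.1] F [-1.6  2.6  0.2] T [0.35 0.48 0.06] gap 10.8 gf 58.8 q7 -1.16
0.36 False t9.3 [474.7 228.8  92.5] F [-2.2  1.5  0.6] T [0.39 0.4  0.08] gap 10.9 gf 58.8 q7 -1.14
0.45 False t9.6 [478.7 229.2 101.7] F [-1.4  1.5  1.6] T [0.43 0.35 0.13] gap 10.6 gf 58.9 q7 -1.12
0.55 False t9.9 [483.5 229.6 110.4] F [-1.7  2.1  0.7] T [0.44 0.29 0.14] gap 11.2 gf 58.8 q7 -1.10
0.64 False t10.2 [489.1 230.1 118.7] F [-1.   1.7 -0.2] T [0.44 0.11 0.13] gap 10.9 gf 58.8 q7 -1.09
0.74 False t10.6 [495.4 230.6 126.3] F [-0.4  2.1 -0.3] T [ 0.33 -0.01  0.17] gap 10.8 gf 58.8 q7 -1.07
0.83 False t10.9 [502.4 231.2 133.4] F [ 0.7  1.  -0.8] T [ 0.34 -0.12  0.16] gap 10.9 gf 58.7 q7 -1.05
0.93 False t11.2 [510.  232.  139.7] F [ 0.7  1.3 -1.6] T [ 0.36 -0.2   0.12] gap 10.6 gf 58.7 q7 -1.03
1.02 False t11.5 [518.2 232.7 145.3] F [ 1.4  1.  -1. ] T [ 0.31 -0.24  0.15] gap 10.7 gf 58.7 q7 -1.02
1.12 False t11.8 [526.9 233.5 150. ] F [ 2.3  1.2 -1.3] T [ 0.25 -0.17  0.12] gap 11.1 gf 58.6 q7 -1.00
1.21 False t12.1 [536.  234.3 154. ] F [ 1.4  1.1 -2. ] T [ 0.25 -0.2   0.09] gap 10.8 gf 58.6 q7 -0.98
1.31 False t12.4 [545.4 235.2 157. ] F [ 0.8  0.9 -1.6] T [ 0.23 -0.2   0.09] gap 10.9 gf 58.6 q7 -0.97
1.4 False t12.8 [555.1 236.1 159.1] F [ 0.3  1.3 -1.5] T [ 0.23 -0.11  0.06] gap 11.0 gf 58.6 q7 -0.96
```

Run:
```python
from h import *
p=read_state()['eef_pos'];d=np.array([np.cos(.09),np.sin(.09),0])
for a,b in((1.4,1.48),(1.48,1.55)):
    p=p+105*((np.cos(a)-np.cos(b))*d+(np.sin(b)-np.sin(a))*np.array([0,0,1])); print(movel(p,max_speed=40,guard=8)); st()
wait(0.4);st()
c=snap('scene','s3');t=snap('top','t3')
o=np.zeros((600,800,3),np.uint8)
a=c['image'][190:310,180:300];o[:600,:400]=cv2.resize(a,(400,400)).copy() if 0 else cv2.resize(c['image'][190:310,200:280],(400,600),interpolation=cv2.INTER_CUBIC)
o[:,400:]=cv2.resize(t['image'][130:250,180:260],(400,600),interpolation=cv2.INTER_CUBIC)
cv2.imwrite('pics/c3.png',o)
```

```text
False
t13.3 [563.2 236.7 160.1] F [ 0.5  1.1 -3. ] T [ 0.17 -0.08  0.05] gap 11.0 gf 58.5 q7 -0.95
False
t13.6 [570.5 237.4 160.5] F [ 0.4  0.1 -3.8] T [0.21 0.02 0.01] gap 10.9 gf 58.4 q7 -0.94
t14.0 [570.3 237.3 160.6] F [ 0.8  1.  -4.4] T [ 0.08 -0.03 -0.  ] gap 11.0 gf 58.4 q7 -0.94
```

View pics/c3.png

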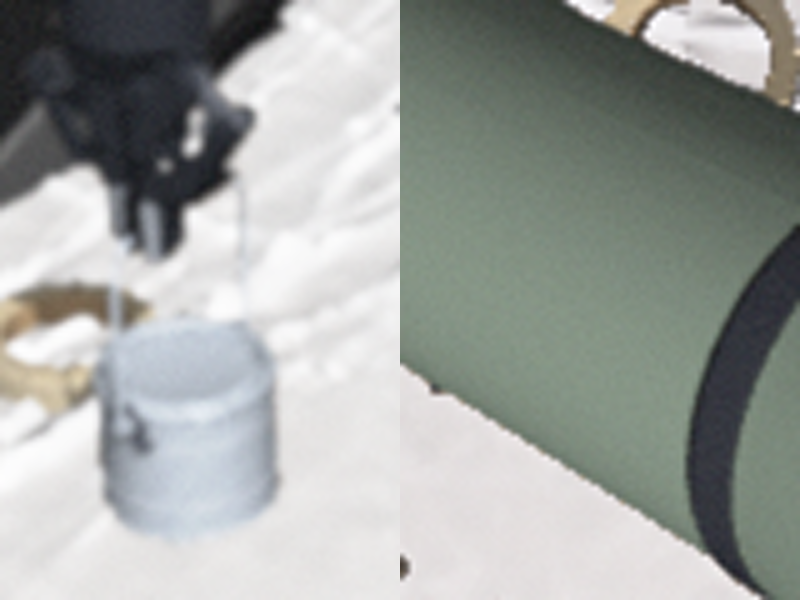

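Run:
```python
from h import *
p=read_state()['eef_pos']
movel(p-[0,0,1.5],max_speed=10); wait(.4); st()
movel([p[0],p[1],266],max_speed=60); s=st()
movel([560,100,266],frame=R(0.02),max_speed=110)
movel([519,-194,266],frame=R(-.046),max_speed=110); wait(.5); st()
c=snap('wrist','w4'); t=snap('top','t4'); s=snap('scene','s4')
o=np.zeros((600,800,3),np.uint8)
o[:420,:560]=c['image']; o[420:,:240]=cv2.resize(s['image'][120:210,270:390],(240,180)); o[:300,560:]=cv2.resize(t['image'][100:200,370:450],(240,300)); o[300:,560:]=cv2.resize(s['image'][120:220,280:360],(240,300))
cv2.imwrite('pics/c4.png',o)
```

```text
t14.8 [570.6 238.3 159.9] F [-0.1  4.   6. ] T [0.7  0.11 0.04] gap 10.7 gf 59.4 q7 -0.94
t16.8 [570.2 237.2 265.7] F [ 0.2  0.1 -6. ] T [0.14 0.03 0.01] gap 10.8 gf 58.4 q7 -0.85
t21.5 [ 519. -194.  266.] F [-0.6  0.1 -5.1] T [ 0.16 -0.04 -0.05] gap 11.1 gf 58.4 q7 -0.23
```

View pics/c4.png

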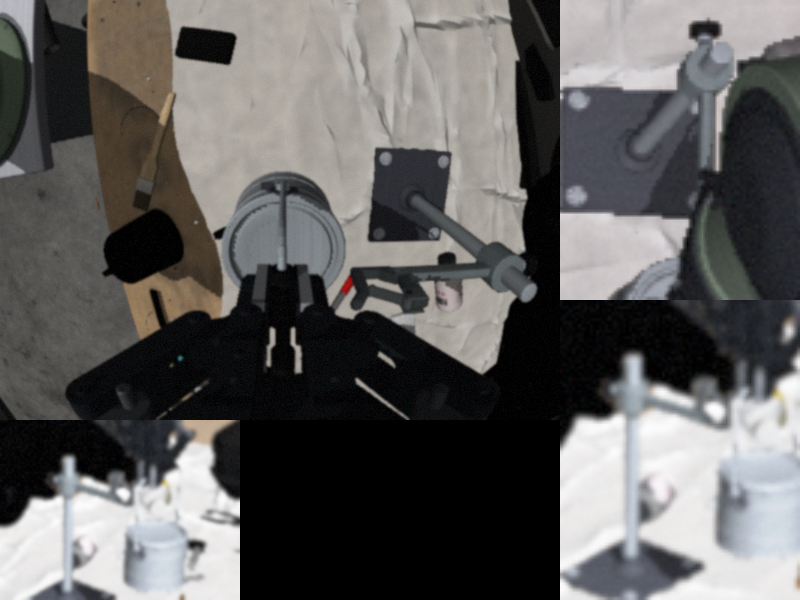

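Run:
```python
from h import *
c=dict(np.load('pics/w4.npz'))
cv2.imwrite('pics/c5.png',cv2.resize(c['image'][240:330,330:450],(800,600),interpolation=cv2.INTER_CUBIC))
M=c['cam_to_world'];v,u=np.mgrid[0:420,0:560];a=u-c['cx'];b=v-c['cy'];r=np.hypot(a,b)+1e-9;t=r/c['fx']
d=np.stack([np.tan(t)*a/r,-np.tan(t)*b/r,-np.ones_like(t)],-1)*c['range_z'][...,None]
P=d@M[:3,:3].T+M[:3,3];np.save('pics/P4.npy',P)
q=P[240:330,340:520].reshape(-1,3);q=q[(q[:,2]>190)&(q[:,2]<270)&(q[:,1]<-190)&(q[:,1]>-260)]
for x in range(550,700,6):
    s=q[(q[:,0]>=x)&(q[:,0]<x+6)]
    if len(s): print(x,len(s),'y',np.percentile(s[:,1],[5,50,95]).round(1),'z',np.percentile(s[:,2],[2,10,50,90,98]).round(1))
# post
s=P[190:300,400:540].reshape(-1,3); s=s[(s[:,2]>60)&(s[:,2]<190)&(s[:,0]>660)&(s[:,0]<710)&(abs(s[:,1]+225)<20)];print('post',s.mean(0),np.percentile(s,[2,98],axis=0))
```

```text
556 101 y [-223.1 -219.  -216.9] z [247.2 250.3 253.4 255.1 255.6]
562 322 y [-221.7 -217.7 -216.7] z [213.4 217.9 238.9 254.2 255.6]
568 219 y [-221.7 -217.6 -216.8] z [212.2 215.3 233.3 243.2 246.5]
574 245 y [-224.3 -219.9 -217.3] z [212.2 216.  239.1 242.9 243.8]
580 255 y [-225.1 -220.3 -217.7] z [211.4 215.6 242.8 247.  248.2]
586 367 y [-226.3 -220.4 -216.7] z [212.  218.  248.2 254.3 257.2]
592 470 y [-226.7 -219.7 -215.8] z [214.8 221.5 246.4 256.4 257.7]
598 419 y [-227.1 -218.8 -216.4] z [214.4 219.8 248.6 256.8 257.7]
604 191 y [-225.1 -219.2 -217.4] z [213.6 216.5 232.1 255.3 256.1]
610 119 y [-225.3 -219.9 -218.8] z [212.6 215.7 223.2 224.9 225.2]
616 121 y [-225.5 -220.2 -219.2] z [212.9 215.3 223.6 224.9 225.4]
622 119 y [-226.3 -220.5 -219.4] z [213.5 215.3 223.5 224.7 225.1]
628 114 y [-226.  -221.  -219.6] z [213.6 215.6 223.4 224.8 225. ]
634 114 y [-227.2 -221.1 -220.1] z [212.8 215.3 223.4 224.9 225.3]
640 108 y [-227.3 -221.6 -220.4] z [213.1 214.9 223.6 225.  225.3]
646 113 y [-228.  -221.9 -220.8] z [213.3 215.8 223.7 224.9 225.3]
652 103 y [-228.  -222.  -220.9] z [213.2 214.6 223.4 224.7 225.4]
658 101 y [-228.5 -222.4 -221.2] z [213.5 216.3 223.7 225.  225.3]
664 100 y [-228.9 -222.7 -221.4] z [213.4 214.9 223.6 224.9 225.4]
670 271 y [-232.8 -222.8 -218.8] z [203.4 207.3 223.2 228.8 229.8]
676 458 y [-237.2 -217.9 -213. ] z [203.7 207.5 224.2 229.8 230.4]
682 666 y [-236.7 -222.7 -210.9] z [191.4 211.2 231.3 248.5 253.5]
688 219 y [-240.6 -214.8 -210.1] z [204.7 210.7 229.3 237.  242.1]
694 93 y [-229.7 -216.3 -210.6] z [206.8 216.7 229.3 230.4 233.6]
post [ 685.893491   -223.61910444  135.3022355 ] [[ 682.45077702 -232.24692725   64.7900953 ]
 [ 694.11401045 -218.96287691  187.7398942 ]]
```

View pics/c5.png

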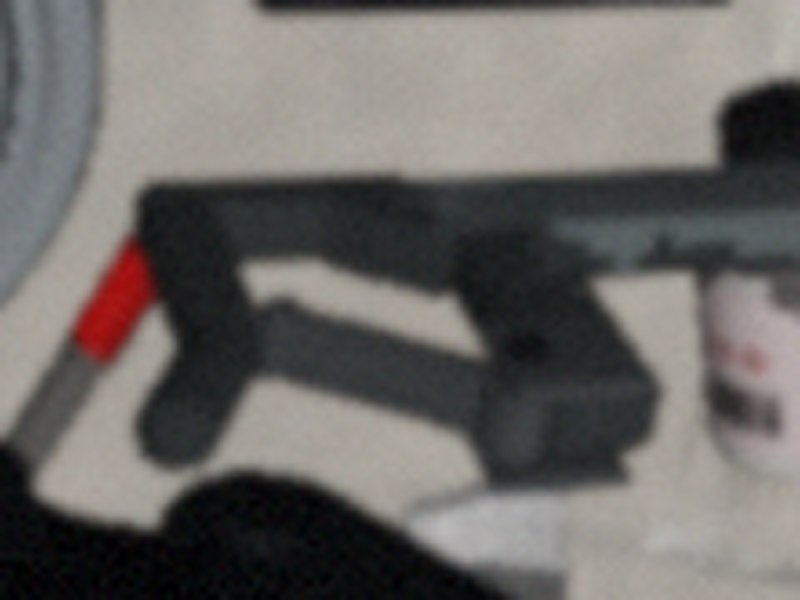

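Run:
```python
from h import *
c=dict(np.load('pics/w1.npz'))
for v in(266,328,345): print(fpx(c,286,v,77.5).round(1))
P=np.load('pics/P4.npy')
for u,v in((366,290),(368,291),(371,291),(400,298),(403,300),(406,304),(356,304)): print(u,v,P[v,u].round(1))
c=dict(np.load('pics/w4.npz'))
M=c['cam_to_world']
def ray(u,v,y):
    a,b=u-c['cx'],v-c['cy'];r=np.hypot(a,b);t=r/c['fx'];d=M[:3,:3]@np.array([np.sin(t)*a/r,-np.sin(t)*b/r,-np.cos(t)]);return (M[:3,3]+d*(y-M[1,3])/d[1]).round(1)
print(ray(368.2,291.7,-217.3),ray(403.5,299,-218))
```

```text
[468.8 243.9  77.5]
[472.1 209.2  77.5]
[473.3 197.8  77.5]
366 290 [ 569.6 -217.7  242.3]
368 291 [ 571.1 -219.   241.7]
371 291 [ 573.8 -220.8  239.2]
400 298 [ 589.6 -220.7  250.1]
403 300 [ 590.8 -220.7  252.6]
406 304 [ 592.3 -222.6  254.5]
356 304 [ 560.8 -218.9  254.7]
[ 570.3 -217.3  245.1] [ 589.7 -218.   255.5]
```

Run:
```python
from h import *
print(movel([519,-193.2,266],max_speed=30),movel([578.7,-196,266],max_speed=50,guard=6)); wait(.3); st()
print(movel([578.7,-196,246],max_speed=30,guard=5)); st()
c=snap('wrist','w6')
for z in range(244,226,-2):
    g=movel([578.7,-196,z],max_speed=12,guard=14); s=st()
    if g or s['ft_force'][2]>9: break
```

```text
False False
t23.5 [ 578.6 -196.1  266. ] F [ 0.4 -0.3 -5.6] T [ 0.13 -0.04  0.05] gap 10.7 gf 58.4 q7 -0.25
False
t24.4 [ 578.8 -196.   246.1] F [ 0.2  0.4 -6. ] T [ 0.14 -0.02  0.04] gap 10.9 gf 58.4 q7 -0.27
t24.7 [ 578.7 -196.   244. ] F [-0.2 -0.7 -5. ] T [ 0.12 -0.06  0.05] gap 11.0 gf 58.4 q7 -0.27
t25.0 [ 578.7 -196.   241.9] F [-0.6 -0.6 -6.4] T [0.13 0.06 0.01] gap 10.6 gf 58.4 q7 -0.27
t25.4 [ 578.6 -196.   239.9] F [ 0.3 -0.1 -5.5] T [ 0.14  0.04 -0.04] gap 10.7 gf 58.5 q7 -0.27
t25.7 [ 578.7 -196.   237.9] F [-0.8 -0.3 -5. ] T [ 0.13  0.01 -0.02] gap 11.1 gf 58.5 q7 -0.27
t26.0 [ 578.7 -196.   235.9] F [ 0.2 -0.4 -5.5] T [ 0.14  0.05 -0.04] gap 11.0 gf 58.5 q7 -0.28
t26.3 [ 578.6 -196.   233.9] F [ 0.7 -0.1 -5.5] T [0.18 0.04 0.  ] gap 10.8 gf 58.5 q7 -0.28
t26.6 [ 578.8 -196.   232.2] F [-1.2  0.  -1.8] T [ 0.13  0.39 -0.03] gap 10.9 gf 58.9 q7 -0.28
t26.9 [ 578.7 -196.   230.1] F [-0.3  0.8  0.6] T [-0.01  0.26 -0.06] gap 10.8 gf 59.0 q7 -0.28
t27.3 [ 578.5 -196.   227.8] F [-2.3  0.2  1.1] T [ 0.06  0.51 -0.11] gap 10.7 gf 59.0 q7 -0.28
```

Run:
```python
from h import *
for z in np.arange(226,198,-1.5):
    g=movel([578.3,-196,z],max_speed=12,guard=10); s=st()
    if g or s['ft_force'][2]>9: break
c=snap('wrist','w7');t=snap('scene','s7')
o=np.zeros((600,800,3),np.uint8);o[:,:450]=cv2.resize(c['image'][200:400,230:380],(450,600),interpolation=cv2.INTER_CUBIC);o[:,450:]=cv2.resize(t['image'][130:230,290:348],(350,600),interpolation=cv2.INTER_CUBIC);cv2.imwrite('pics/c7.png',o)
```

```text
t27.6 [ 578.1 -196.   225.9] F [-1.9  0.6  0.1] T [ 0.06  0.55 -0.02] gap 10.8 gf 58.9 q7 -0.28
t27.9 [ 578.2 -196.   224.4] F [-3.3  0.9 -0.9] T [ 0.06  0.65 -0.08] gap 11.0 gf 58.9 q7 -0.28
t28.1 [ 578.2 -196.   222.9] F [-2.6 -0.3  0.5] T [-0.01  0.66 -0.07] gap 11.0 gf 58.9 q7 -0.29
t28.4 [ 578.3 -196.   221.4] F [-3.5  0.5 -0.6] T [ 0.05  0.65 -0.03] gap 11.2 gf 58.9 q7 -0.29
t28.7 [ 578.3 -196.   219.9] F [-3.2  0.4 -0.9] T [ 0.01  0.64 -0.08] gap 10.9 gf 58.9 q7 -0.29
t28.9 [ 578.2 -196.   218.4] F [-3.6 -0.1 -0.4] T [ 0.05  0.66 -0.06] gap 10.9 gf 58.9 q7 -0.29
t29.2 [ 578.  -196.   216.7] F [-4.   0.3 -1.6] T [ 0.12  0.96 -0.11] gap 10.9 gf 58.7 q7 -0.29
t29.5 [ 577.9 -196.   215.1] F [-5.6 -0.  -4.5] T [ 0.14  1.09 -0.15] gap 10.9 gf 58.5 q7 -0.29
t29.8 [ 577.7 -196.   213.5] F [-5.8  1.4 -7.1] T [ 0.19  1.22 -0.13] gap 11.2 gf 58.4 q7 -0.29
t30.1 [ 578.6 -195.9  212.4] F [ 0.2  0.  -4.6] T [ 0.13  0.02 -0.04] gap 11.1 gf 58.6 q7 -0.29
t30.3 [ 578.4 -195.9  211. ] F [-0.3 -0.  -6.6] T [ 0.11 -0.02  0.01] gap 10.7 gf 58.6 q7 -0.30
t30.6 [ 578.3 -196.   209.4] F [ 0.3  0.6 -5. ] T [ 0.13 -0.05 -0.01] gap 10.9 gf 58.6 q7 -0.30
t30.9 [ 578.2 -196.   207.9] F [ 0.1 -0.  -5.2] T [ 0.16 -0.04 -0.02] gap 10.7 gf 58.6 q7 -0.30
t31.1 [ 578.4 -195.9  206.6] F [ 0.1  0.1 -1.2] T [0.12 0.12 0.03] gap 11.0 gf 59.0 q7 -0.30
t31.4 [ 578.6 -195.9  205.6] F [-3.   1.2  4.8] T [ 0.06  0.5  -0.07] gap 10.7 gf 59.9 q7 -0.30
t31.6 [ 578.7 -195.8  204.8] F [-4.5 -0.3 17.3] T [-0.16  1.07 -0.18] gap 10.6 gf 61.0 q7 -0.30
```

Run:
```python
from h import *
movel([578.3,-196,206.4],max_speed=10); wait(.3); st()
```

```text
t32.4 [ 578.4 -195.9  206.4] F [ 0.8  0.4 -0.8] T [ 0.14 -0.21  0.04] gap 10.8 gf 59.2 q7 -0.30
```

View pics/c7.png

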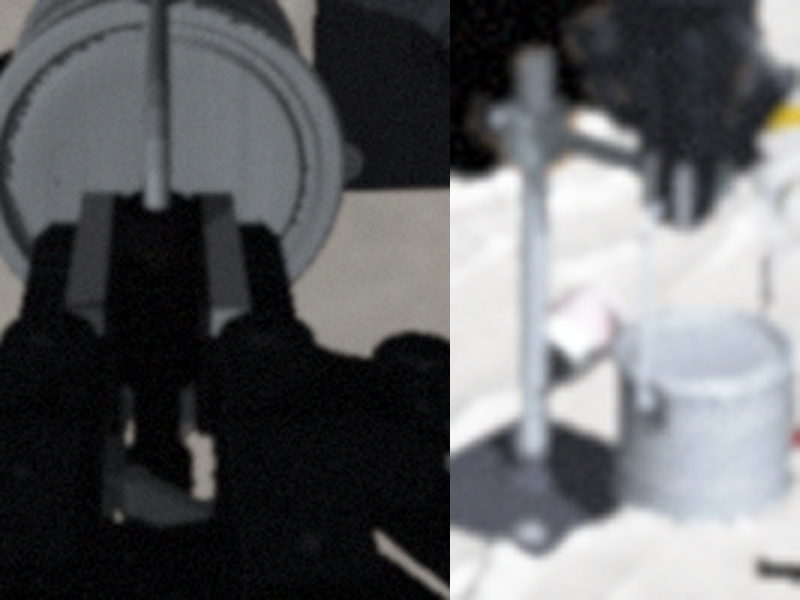

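Run:
```python
from h import *
open_gripper(); wait(.3); st()
g=movel([578.3,-196,300],max_speed=60,guard=6); print(g); st()
if not g:
    movel([540,-120,380],max_speed=150); movel([430,100,380],max_speed=200); wait(2); st()
    t=snap('top','t8');s=snap('scene','s8');o=np.zeros((600,800,3),np.uint8)
    o[:,:400]=cv2.resize(t['image'][95:215,370:450],(400,600),interpolation=cv2.INTER_CUBIC);o[:,400:]=cv2.resize(s['image'][130:230,285:352],(400,600),interpolation=cv2.INTER_CUBIC);cv2.imwrite('pics/c8.png',o)
```

```text
t33.5 [ 578.3 -196.   206.4] F [-0.5 -0.  -0.1] T [ 0.02 -0.02  0.01] gap 85.4 gf 0.0 q7 -0.30
False
t35.2 [ 578.2 -196.   299.7] F [-0.6 -0.   0. ] T [ 0.01  0.05 -0.02] gap 85.4 gf 0.0 q7 -0.23
t39.5 [430. 100. 380.] F [-0.  -0.4  0.3] T [-0.05 -0.02 -0.04] gap 85.3 gf 0.0 q7 -0.62
```

View pics/c8.png

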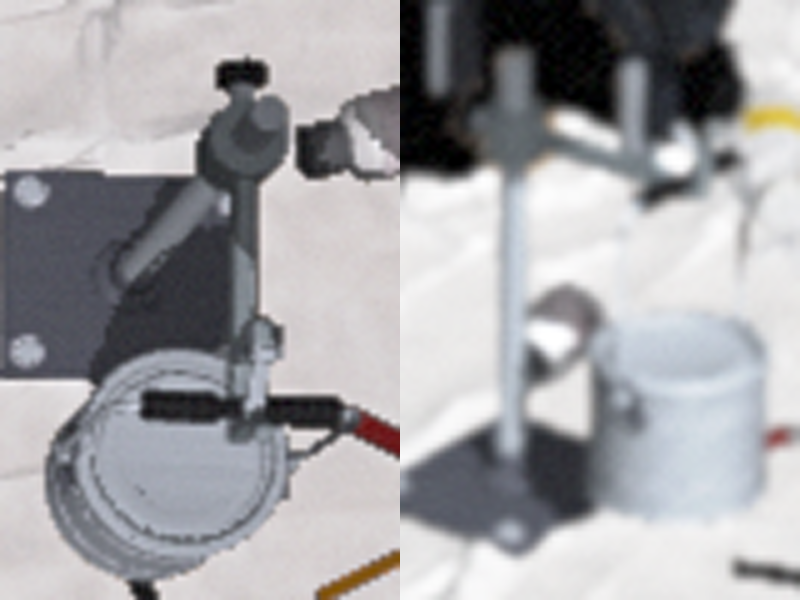

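Run:
```python
from h import *
def tilt(c):
    M=c['cam_to_world'];v,u=np.mgrid[170:200,390:420];z=c['range_z'][170:200,390:420]
    d=np.stack([(u-c['cx'])/c['fx'],-(v-c['cy'])/c['fy'],-np.ones_like(u)],-1)*z[...,None]
    p=(d@M[:3,:3].T+M[:3,3]).reshape(-1,3);p=p[abs(p[:,2]-np.median(p[:,2]))<8]
    print(len(p),p.mean(0),np.linalg.lstsq(np.c_[p[:,:2]-p[:,:2].mean(0),np.ones(len(p))],p[:,2],rcond=None)[0])
tilt(dict(np.load('pics/t8.npz')));wait(1);tilt(snap('top','t9'))
print(finish_job())
```

```text
701 [ 573.6244654  -215.27970264  122.29782603] [-1.50542288e-02  7.05751772e-03  1.22297826e+02]
704 [ 573.7576481  -215.25431681  122.20882945] [-1.76528651e-02  5.36727101e-03  1.22208829e+02]
the job is handed in; nothing more can be done
None
```

The tin now hangs free from the hook, level and still; the keeper looks shut above the grip's waist. The most I pressed on the stand was about 23 N, with the arm well clear at the end. I handed the job in at about 41 s, and no verdict came back.

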